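Stamp the maker's mark on a tile in the stamping jig

TASK

Stamp the maker's mark on the loose clay tile in the stamping jig: slide the tile back along its bed until it is fully home against the fence, then press the black plunger head straight down until the stamp is stopped by the tile, keep it pressed firmly there (about 20 N on the tile; over 35 N cracks it) for a full second, and let it spring up again. Leave the tile home in the jig and the bowl, mug and jar where they are.

Things in the scene. Friction and masses are not known exactly. Their poses are not given: they have to be found in the camera images.
- jig: Fixed wooden stamping jig. Origin: 12 to 40 mm above the table, below the middle of the upper edge of the back fence's front face; x points level from the open mouth to the fence (the way the tile slides home), y left, z up. In it lies the tile's bed, 140 mm wide, from x = -275 mm to the fence, its top set anywhere from 0 to 4 mm above the origin. The fence's top is 30 mm above the origin.
- frame_front (a point): Middle of the lower front edge of the grey stamp arm: x = -58 mm, z = 80 mm in the jig's frame; axes as the jig's. The arm is 50 mm wide, 45 mm high and runs back to a grey post (56 mm wide, top 125 mm above the jig's origin) behind the fence. The plunger passes upright through the arm, its axis at x = -30 mm, y = 0 in the jig's frame.
- head_top (a point): Centre of the flat top (42 mm across) of the plunger's round black head (50 mm across), above the stamp arm; 174 mm above the jig's origin when up. Its return spring yields from about 5 N and takes up to 9 N, plus whatever the stamp bears on the tile. With the tile home, the stamp meets it after 4 to 18 mm of travel: unknown until felt. Let go, it springs up by itself.
- plunger: The sliding plunger with the stamp at its foot; origin on its axis, 56 mm below the head's top. The stamp is a wood and rubber block 34 mm (x) by 60 mm (y) by 22 mm high, with a stiff cushion (about 16 N per mm). It hangs on a screwed shank whose setting differs each time and is not told: when up, its underside is anywhere from 20 to 30 mm above the jig's origin.
- tile: Loose plain clay tile, 140 mm long (its x), 100 mm wide (y), 12 mm thick, about 0.32 kg; origin at the centre of its underside. It lies flat on the bed between two side rails (8 mm high, 104 mm apart, from x = -170 mm to the fence), long way along the jig's x, its back edge 55 to 90 mm short of the fence. Home against the fence, its origin is at x = -70 mm in the jig's frame.
- bowl: Bystander: loose clay bowl, 130 mm across, 60 mm high; origin at the centre of its underside.
- mug: Bystander: loose clay mug, 80 mm across without its handle, 90 mm high; origin at the centre of its underside.
- jar: Bystander: loose lidded jar, 72 mm across, 85 mm high; origin at the centre of its underside.

How it is judged:
On the way, in this order (a step that is already met when the one before it is completed fails the run):
1. the tile lies fully home against the fence under the raised stamp (x of tile in the frame of jig above -0.073 m and z of tile in the frame of jig below 0.007 m and angle between tile's own z axis and vertical below 0.05 rad and angle between the x axis of tile and the x axis of jig, either way round below 0.05 rad and z of head_top in the frame of jig above 0.17 m), for 0.2 s.
2. with the tile home, the stamp is pressed on it with more than 12 N for 0.8 s (x of tile in the frame of jig above -0.073 m and z of tile in the frame of jig below 0.007 m and angle between tile's own z axis and vertical below 0.05 rad and angle between the x axis of tile and the x axis of jig, either way round below 0.05 rad and contact force between tile and plunger above 12 N), for 0.8 s.
At the end, for the whole second after the job is handed in: The tile lies flat and straight on the bed, its back edge within 3 mm of the fence, at rest; the plunger has sprung up again (head top more than 170 mm above the jig's origin) and the stamp is off the tile (all of step 1 and contact force between tile and plunger below 0.1 N and linear speed of tile below 0.01 m/s); the robot touches nothing.
It fails at once if the stamp presses on the tile with more than 35 N (contact force between tile and plunger above 35 N).
It fails at once if the bowl, mug or jar is moved by more than 30 mm (distance of any of bowl, mug, jar from where it was at the start of the episode above 0.03 m).
It also fails if it takes over 48 s, if anything falls off the work surface, if the arm or the gripper's body presses on something with over 40 N, if the wrist force passes 120 N, or if a joint passes its speed limit or range.

ROBOT

A 6-joint arm with a two-finger parallel gripper is mounted at the origin on the work surface. World frame = base frame: x ahead of the robot, y to its left, z up, the work surface at z = 0. Lengths are in m, angles in rad, forces in N, time in s.
With the tool pointing down it reaches from about 0.3 to 0.875 m from the base axis. Payload 6.4 kg.
Tool frame: the origin (TCP) lies at the very end of the fingers, on their centre line; the grasp point (between the pads) lies 19 mm behind it; z points along the fingers, y is the direction in which the jaws open and shut (so a half turn about z gives the same grasp; the last joint's range is limited). The gripper opens to 85 mm and grips with 20 to 120 N. Pads are 22 mm wide; open, the fingers measure 114 mm over their backs; the gripper's body (76 mm by 85 mm) begins 54 mm behind the grasp point. The pads swing forward as they close: fully open they stand 13 mm farther back than shut.
Start: joints at [-1.464, 0.181, 1.607, -0, 1.354, -0.206], TCP at [0.177, -0.547, 0.194] pointing down, gripper open.
Joint ranges: [-2.99, 2.99], [-0.89, 2.07], [0.3, 2.58], [-1.14, 4.28], [0, 2.63], [-3.12, 3.12]. Speed limits (rad/s): [2.57, 2.57, 3.01, 3.14, 3.14, 3.14].

INTERFACE

Orientations are given as a rotation vector (axis times angle).
In Python, from bench import manip gives the robot as it stands. The module is installed in compiled form; this text tells all that it offers.
- The arm moves only by the tool servo_tool, never from a script. Its argument "motion" is a list of rows, each a list of 2 entries, a list of its own where there are three numbers: the shift along the tool's x, y, z in units of 400 mm (1.0 is 400 mm), then the turn, a rotation vector about the tool's x, y, z in units of 120 degrees (1.0 is 120 degrees). A call has 1 to 12 rows; each row is the pose to reach, as a shift and turn from the pose commanded when the call began, along the tool's axes at that moment; what a row does not reach only later rows make up. A row lasts 1/8 s, in which the tool goes at most 62.5 mm and 10.7 degrees, less where a joint would pass 70% of its speed; a pose out of reach is approached as far as the arm can. A call with a number of a shift or a turn outside -1 to 1 is refused whole. A call with a gripper value outside its range is refused whole. "hand" is the gripper command: -1 is shut, 1 is fully open, values between are in proportion, set as the call begins (left out, the last holds). The fingers move at their own pace and stop on an object; the grip force is fixed at half the most. Time passes only in rows, so rows that repeat a pose let the fingers close. It gives the time, the measured TCP pose, the force and the opening at its end, in the units of the state.
- manip.get_obs(): the state, without advancing time (a new reading comes with each control period).
- manip.capture(name): name is "scene" or "top" or "wrist"; returns a dict with "img" (400x640x3 uint8, red, green, blue), "fov_y" (degrees; the focal length in pixels is half the picture's height over the tangent of half this angle, whatever the lens; pixels are square), "cx", "cy" (the principal point, pixels), "D" ([k1, k2, p1, p2, k3] as OpenCV has them; the pictures are not rectified), "R" (3x3) and "t" (3): a world point X has camera coordinates R X + t; the wrist camera has in their place "tool_from_camera" (4x4, takes a point from camera to tool coordinates, whose origin is the TCP and whose axes are the flange's). Camera axes: x right, y down, z forward; pixel columns grow to the right and rows downward; lengths in m; the calibration is good to about 2 mm. A picture is of the moment at which its call begins: read the wrist's pose just before it. There is no depth.
- manip.sign_off(): hands the job in, once; it reports no verdict.
The state is a dict: "clock": time; "qpos": joint angles; "joint_velocities": joint speeds; "joint_torque": joint torques, N m; "eef_pos": TCP position; "eef_rot": TCP orientation; "ft_force": force on the tool from outside, world axes, zero at the start; "wrist_torque": the same for the moment, N m; "width": opening from 0.0 (shut) to 1.0 (fully open).
Only numpy, scipy, OpenCV 4.12 (cv2) and the standard library are available. Lean on these libraries where they do the work, as an engineer would, in place of code of your own. Each camera call takes 0.05 s, during which the arm holds its last target. There are 200 camera calls.

## Working session

There is one attempt and no reset: what is moved stays moved. The work goes in short steps, Python scripts to look and compute and a tool call to move; the robot and the scene stay as the last step left them, time stands still between calls to the robot, and variables do not carry over. Pictures are saved under pics/ and viewed, about 8 in all and at most 12, crops included, and the job is handed in when it is done.

Besides the shell and the picture viewer there is one more tool, called after "Call:" as name(argument=value, ...), one argument or row to a line, values as JSON. servo_tool: Moves the arm, as the interface text tells. Shifts and turns lie within -1 to 1; 1 stands for 400 mm of shift or 120 degrees of turn. Its arguments: {"type":"object","properties":{"motion":{"type":"array"},"hand":{"type":"number"}},"required":["motion"]}

```bash
mkdir -p pics
python3 - <<'E'
from bench import manip
import cv2,pickle
o=manip.get_obs(); print({k:o[k] for k in('clock','eef_pos','eef_rot','ft_force','width')})
d={}
for n in('scene','top'):
    c=manip.capture(n); d[n]=c; cv2.imwrite(f'pics/{n}0.png',c['img'][:,:,::-1]); print(n,c['fov_y'],c['cx'],c['cy'],c['D'],c['R'],c['t'])
pickle.dump(d,open('cams.pkl','wb'))
E
```

```text
{'clock': 0.0, 'eef_pos': array([ 0.17688703, -0.54649322,  0.19339087]), 'eef_rot': array([-3.10154566e+00, -4.89074041e-01, -1.58551868e-04]), 'ft_force': array([ 0.8334333 ,  0.41487442, -0.3505202 ]), 'width': 1.0032220138961747}
scene 54.846182580010286 315.1239055141919 202.58352530582508 [-0.08059391  0.          0.          0.          0.        ] [[ 1.23427434e-02  9.99892528e-01 -7.91126855e-03]
 [ 8.38335002e-01 -1.46602405e-02 -5.44958256e-01]
 [-5.45015670e-01  9.39865929e-05 -8.38425853e-01]] [-0.01310715 -0.40430078  1.46838322]
top 45.73060179984409 314.0208179825646 206.7038832137201 [-0.06581402  0.          0.          0.          0.        ] [[ 0.00771637 -0.99988347  0.01317179]
 [-0.9874823  -0.00969456 -0.15743166]
 [ 0.15754101 -0.01179211 -0.98744204]] [0.0021117  0.57360631 1.37817215]
```

View pics/scene0.png

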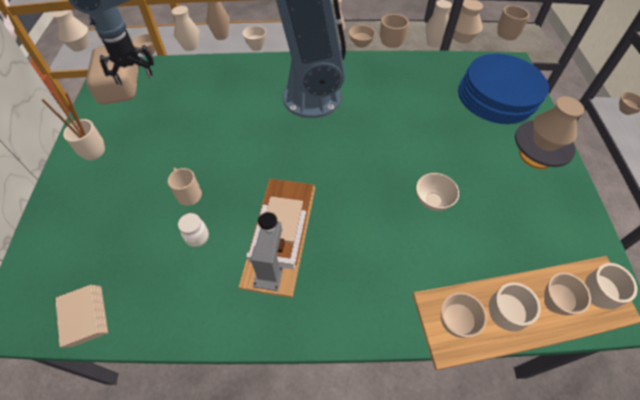

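View pics/top0.png

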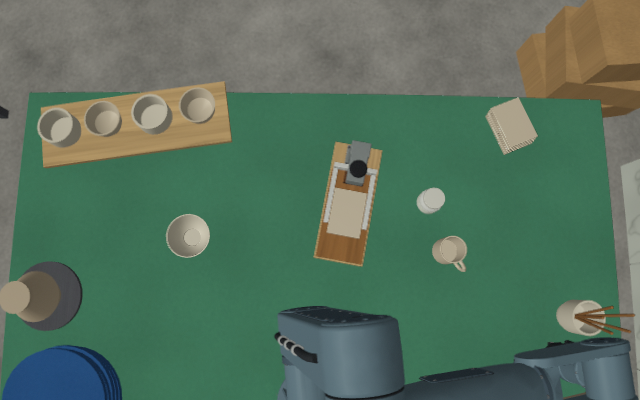

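Scene: the jig lies ahead of the robot with its mouth facing the base. In the top view the black head is at about (358,169), the tile at (347,212) and the base's mouth edge at (340,256). The mug (450,250) and jar (431,200) stand to its right.

```bash
cat > h.py <<'E'
import numpy as np,cv2,pickle
def K(c):
    f=200/np.tan(np.radians(c['fov_y']/2)); return np.array([[f,0,c['cx']],[0,f,c['cy']],[0,0,1]])
def ray(c,p):
    u=cv2.undistortPoints(np.float64(p).reshape(-1,1,2),K(c),np.array(c['D']))[:,0]
    R,t=np.array(c['R']),np.array(c['t']); return -R.T@t, np.c_[u,np.ones(len(u))]@R
def plane(c,p,z):
    o,d=ray(c,p); return o+d*((z-o[2])/d[:,2])[:,None]
def tri(ca,pa,cb,pb):
    (o1,d1),(o2,d2)=ray(ca,[pa]),ray(cb,[pb]); A=np.c_[d1[0],-d2[0]]; s=np.linalg.lstsq(A,o2-o1,rcond=None)[0]
    a,b=o1+s[0]*d1[0],o2+s[1]*d2[0]; return (a+b)/2,np.linalg.norm(a-b)
E
python3 - <<'E'
from h import *
d=pickle.load(open('cams.pkl','rb')); S,T=d['scene'],d['top']
pt={}
for n,c,(x0,y0,x1,y1) in(('scene',S,(235,170,325,300)),('top',T,(305,130,395,275))):
    im=c['img'][y0:y1,x0:x1]; hsv=cv2.cvtColor(im,cv2.COLOR_RGB2HSV)
    dark=(im.max(2)<45).astype(np.uint8)
    k,l,st,ce=cv2.connectedComponentsWithStats(dark); i=1+np.argmax(st[1:,4]); pt[n]=ce[i]+[x0,y0]; print(n,'head',pt[n],st[i],[x0,y0])
    wood=((hsv[:,:,0]<25)&(hsv[:,:,1]>60)&(hsv[:,:,2]>60)|(hsv[:,:,1]<60)&(hsv[:,:,2]>60)|(dark>0)).astype(np.uint8)
    if n=='top':
        tile=((hsv[:,:,0]<25)&(hsv[:,:,1]>25)&(hsv[:,:,1]<85)&(hsv[:,:,2]>140)).astype(np.uint8)
        tile=cv2.morphologyEx(tile,cv2.MORPH_OPEN,np.ones((5,5)))
        k,l,st,ce=cv2.connectedComponentsWithStats(tile); i=1+np.argmax(st[1:,4]); r=cv2.minAreaRect(np.argwhere(l==i)[:,::-1].astype(np.float32)); b=cv2.boxPoints(r)+[x0,y0]
        print('tile',b,'\n',plane(T,b,.04))
        cs,_=cv2.findContours(wood,cv2.RETR_EXTERNAL,cv2.CHAIN_APPROX_NONE);b=cv2.boxPoints(cv2.minAreaRect(max(cs,key=cv2.contourArea)))+[x0,y0]
        print('base',b,'\n',plane(T,b,.02))
    cv2.imwrite(f'pics/c_{n}.png',cv2.resize(im[:,:,::-1],None,fx=4,fy=4,interpolation=cv2.INTER_CUBIC))
print(tri(S,pt['scene'],T,pt['top']))
a=cv2.imread('pics/c_scene.png');b=cv2.imread('pics/c_top.png');o=np.zeros((580,730,3),np.uint8);o[:a.shape[0],:360]=a;o[:b.shape[0],370:]=b;cv2.imwrite('pics/cc.png',o)
E
```

```text
scene head [267.02427184 220.74757282] [ 24  43  17  16 206] [235, 170]
top head [357.97727273 168.47727273] [ 45  31  17  17 220] [305, 130]
tile [[325.52800369 232.0960083 ]
 [333.75200272 186.8639946 ]
 [367.72000504 193.03999329]
 [359.49600601 238.27200317]] 
 [[ 0.49790559 -0.02792204  0.04      ]
 [ 0.63600959 -0.05236138  0.04      ]
 [ 0.61801644 -0.1555612   0.04      ]
 [ 0.48024954 -0.12955283  0.04      ]]
base [[313.25283051 256.98488617]
 [335.83773804 136.53207254]
 [384.3811264  145.63396454]
 [361.79621887 266.08677673]] 
 [[ 0.42448446  0.0079611   0.02      ]
 [ 0.80118594 -0.05988608  0.02      ]
 [ 0.77362369 -0.21222549  0.02      ]
 [ 0.3983296  -0.1381387   0.02      ]]
(array([ 0.65751537, -0.11138529,  0.19027472]), np.float64(0.0018006172672567697))
```

View pics/cc.png

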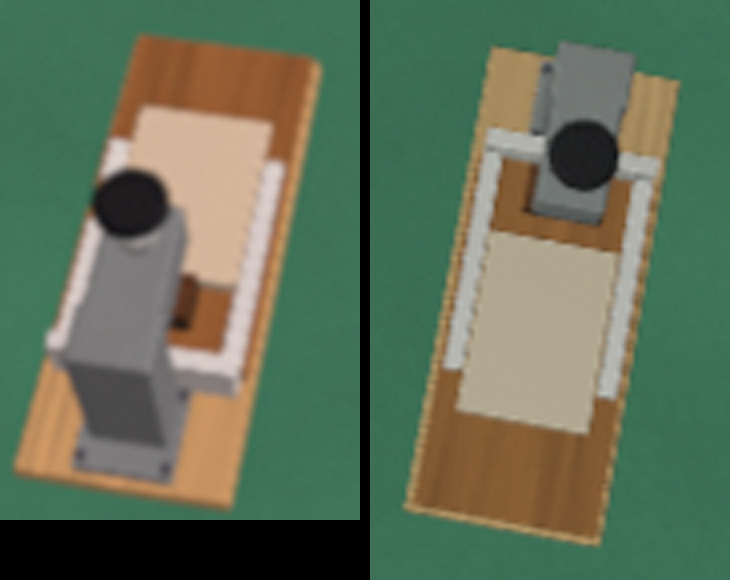

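The picture agrees with the given sizes. The jig's yaw is about -10.4°, the head axis is at (0.6575,-0.111), and the tile's front edge is at jig x ≈ -0.20, leaving a gap of about 62 mm. That makes the first move one to a point above the bed in front of the tile.

```bash
cat >> h.py <<'E'
from scipy.spatial.transform import Rotation as Ro
YAW=np.radians(-10.4); HEAD=np.array([.6575,-.1114])
U=np.array([np.cos(YAW),np.sin(YAW)]);V=np.array([-U[1],U[0]])
def jig(x,y=0): return HEAD+(x+.03)*U+y*V
def go(o,xy,z,yaw=YAW):
    R=Ro.from_rotvec(o['eef_rot']); T=Ro.from_matrix(np.array([[np.cos(yaw),np.sin(yaw),0],[np.sin(yaw),-np.cos(yaw),0],[0,0,-1]]))
    print('shift',np.round(R.inv().apply(np.r_[xy,z]-o['eef_pos'])/.4,4),'turn',np.round((R.inv()*T).as_rotvec()/np.radians(120),4))
E
python3 -c "
from h import *;from bench import manip
go(manip.get_obs(),jig(-.225),.2);print(jig(-.225))"
```

```text
shift [ 1.0488 -0.8966 -0.0146] turn [-0.0007  0.      0.236 ]
[ 0.46570356 -0.07619877]
```

Call:
servo_tool(
  motion=[
    [[0.08, -0.07, -0.05], [0, 0, 0.02]],
    [[0.17, -0.15, -0.05], [0, 0, 0.04]],
    [[0.26, -0.22, -0.05], [0, 0, 0.06]],
    [[0.35, -0.3, -0.05], [0, 0, 0.08]],
    [[0.44, -0.37, -0.05], [0, 0, 0.11]],
    [[0.53, -0.45, -0.05], [0, 0, 0.13]],
    [[0.62, -0.53, -0.05], [0, 0, 0.15]],
    [[0.71, -0.61, -0.05], [0, 0, 0.17]],
    [[0.8, -0.69, -0.05], [0, 0, 0.19]],
    [[0.88, -0.76, -0.05], [0, 0, 0.21]],
    [[0.95, -0.82, -0.05], [0, 0, 0.236]],
    [[0.98, -0.85, -0.05], [0, 0, 0.236]],
  ],
  hand=0,
)

```text
clock: 1.6
eef_pos: [0.4457, -0.1011, 0.214]
eef_rot: [-3.128, 0.282, 0.001]
ft_force: [0.6, 0.0, 0.5]
width: 0.501
```

Run:
```python
from h import *;from bench import manip
o=manip.get_obs();print(o['clock'],o['eef_pos'],o['eef_rot'],o['width']);go(o,jig(-.225),.08)
c=manip.capture('wrist');cv2.imwrite('pics/w1.png',c['img'][:,:,::-1]);print(c['tool_from_camera'],c['fov_y'],c['cx'],c['cy'],c['D'])
c=manip.get_obs();print(c['ft_force'])
```

```text
1.6 [ 0.44573042 -0.10108459  0.21395175] [-3.12835776e+00  2.82145660e-01  8.18033720e-04] 0.501264307489019
shift [ 0.0382 -0.07    0.3349] turn [-0.0002  0.0003  0.0008]
[[ 2.97185926e-04 -9.58026668e-01 -2.86678941e-01  7.29363958e-02]
 [ 9.99999740e-01  4.73067851e-04 -5.44252634e-04 -3.00095507e-05]
 [ 6.57027128e-04 -2.86678705e-01  9.58026559e-01 -1.79772861e-01]
 [ 0.00000000e+00  0.00000000e+00  0.00000000e+00  1.00000000e+00]] 59.47867753459904 321.78186522356566 198.4971100481113 [-0.06705737  0.          0.          0.          0.        ]
[-0.7565746   1.89039921  0.10551343]
```

View pics/w1.png

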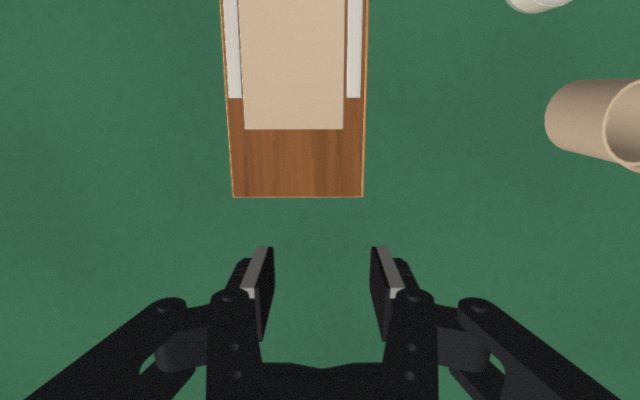

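The wrist view shows the jig square to the tool. The tile's front edge runs from (244,129) to (343,129), and the bed's mouth edge from (234,197) to (363,197).

```bash
cat >> h.py <<'E'
def wcam(o,c):
    M=np.eye(4);M[:3,:3]=Ro.from_rotvec(o['eef_rot']).as_matrix();M[:3,3]=o['eef_pos'];W=np.linalg.inv(M@np.array(c['tool_from_camera']))
    return dict(c,R=W[:3,:3],t=W[:3,3])
def tojig(P): d=P[:,:2]-HEAD; return np.c_[d@U-.03,d@V]
E
python3 - <<'E'
from h import *;from bench import manip
o=manip.get_obs();c=wcam(o,manip.capture('wrist'))
for z in(.012,.02,.03,.04):
    b=plane(c,[[233.5,197],[363.5,197]],z);t=plane(c,[[244,129],[343.5,129]],z+.012);e=plane(c,[[244,40],[344,40]],z+.012)
    print(z,'w',np.linalg.norm(b[1]-b[0]),np.linalg.norm(t[1]-t[0]),np.linalg.norm(e[1]-e[0]),tojig(b).round(4).tolist(),tojig(t).round(4).tolist(),tojig(e).round(4).tolist())
E
```

```text
0.012 w 0.14829073146947405 0.10408588968303822 0.09856913739970842 [[-0.2799, 0.0742], [-0.2795, -0.0741]] [[-0.2021, 0.055], [-0.202, -0.0491]] [[-0.1148, 0.0505], [-0.1151, -0.0481]]
0.02 w 0.14518242505687712 0.10183333289742692 0.09643597045481607 [[-0.2776, 0.0721], [-0.2771, -0.0731]] [[-0.2013, 0.0532], [-0.2013, -0.0486]] [[-0.116, 0.0488], [-0.1162, -0.0476]]
0.03 w 0.14129704204113094 0.09901763691541281 0.09376951177370069 [[-0.2746, 0.0694], [-0.2742, -0.0719]] [[-0.2004, 0.051], [-0.2003, -0.048]] [[-0.1174, 0.0467], [-0.1176, -0.047]]
0.04 w 0.1374116590253847 0.09620194093339868 0.09110305309258525 [[-0.2716, 0.0668], [-0.2712, -0.0706]] [[-0.1994, 0.0488], [-0.1994, -0.0474]] [[-0.1188, 0.0446], [-0.119, -0.0465]]
```

Both views agree that the bed top is at z ≈ 0.029, and the lateral error is about 1 mm. Next I go over the bed and down.

Call:
servo_tool(
  motion=[
    [[0.03, -0.07, 0], [0, 0, 0]],
    [[0.03, -0.07, 0.1], [0, 0, 0]],
    [[0.03, -0.07, 0.22], [0, 0, 0]],
    [[0.03, -0.07, 0.32], [0, 0, 0]],
    [[0.03, -0.07, 0.38], [0, 0, 0]],
    [[0.03, -0.07, 0.41], [0, 0, 0]],
    [[0.03, -0.07, 0.42], [0, 0, 0]],
    [[0.03, -0.07, 0.42], [0, 0, 0]],
  ],
)

```text
clock: 2.7
eef_pos: [0.4627, -0.0781, 0.0469]
eef_rot: [3.128, -0.285, 0.002]
ft_force: [0.7, -0.8, 0.4]
width: 0.496
```

Call:
servo_tool(
  motion=[
    [[0, 0, 0.005], [0, 0, 0]],
    [[0, 0, 0.01], [0, 0, 0]],
    [[0, 0, 0.015], [0, 0, 0]],
    [[0, 0, 0.02], [0, 0, 0]],
  ],
)

```text
clock: 3.2
eef_pos: [0.4622, -0.0776, 0.0382]
eef_rot: [3.129, -0.284, 0.0]
ft_force: [-0.3, 0.1, -0.2]
width: 0.502
```

Run:
```python
from h import *;from bench import manip
o=manip.get_obs();print(o['clock'],o['eef_pos'],o['ft_force'],tojig(o['eef_pos'][None]))
c=manip.capture('wrist');cv2.imwrite('pics/w2.png',c['img'][:,:,::-1])
```

```text
3.2 [ 0.46221834 -0.07758493  0.038248  ] [-0.32456063  0.0647457  -0.19599812] [[-0.22817773 -0.00199254]]
```

View pics/w2.png

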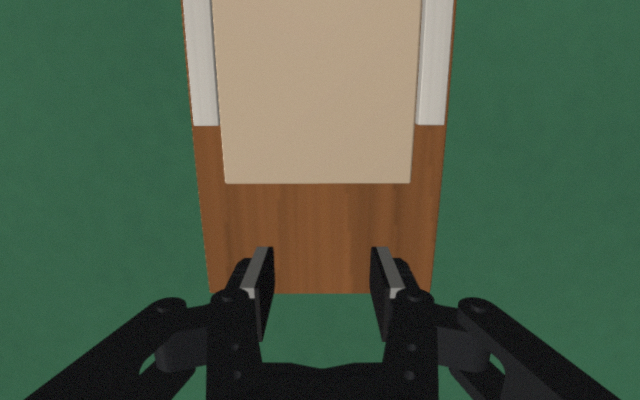

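The fingers are centred on the bed, with the tile's front edge at row 183. I lower gently until they touch the bed.

Call:
servo_tool(
  motion=[
    [[0, 0, 0.003], [0, 0, 0]],
    [[0, 0, 0.006], [0, 0, 0]],
    [[0, 0, 0.009], [0, 0, 0]],
    [[0, 0, 0.012], [0, 0, 0]],
    [[0, 0, 0.012], [0, 0, 0]],
  ],
)

```text
clock: 3.88
eef_pos: [0.4621, -0.0776, 0.0334]
eef_rot: [-3.129, 0.285, 0.0]
ft_force: [0.5, 0.9, 0.3]
width: 0.504
```

Call:
servo_tool(
  motion=[
    [[0, 0, 0.002], [0, 0, 0]],
    [[0, 0, 0.004], [0, 0, 0]],
    [[0, 0, 0.006], [0, 0, 0]],
    [[0, 0, 0.006], [0, 0, 0]],
  ],
)

```text
clock: 4.38
eef_pos: [0.4621, -0.0776, 0.031]
eef_rot: [-3.129, 0.285, 0.0]
ft_force: [-0.3, -0.3, -0.4]
width: 0.502
```

Call:
servo_tool(
  motion=[
    [[0, 0, 0.002], [0, 0, 0]],
    [[0, 0, 0.004], [0, 0, 0]],
    [[0, 0, 0.006], [0, 0, 0]],
    [[0, 0, 0.006], [0, 0, 0]],
  ],
)

```text
clock: 4.88
eef_pos: [0.4621, -0.0776, 0.0286]
eef_rot: [-3.129, 0.285, 0.0]
ft_force: [-0.4, -0.3, -0.8]
width: 0.5
```

Call:
servo_tool(
  motion=[
    [[0, 0, 0.002], [0, 0, 0]],
    [[0, 0, 0.004], [0, 0, 0]],
    [[0, 0, 0.004], [0, 0, 0]],
  ],
)

```text
clock: 5.25
eef_pos: [0.462, -0.0776, 0.027]
eef_rot: [-3.129, 0.285, 0.0]
ft_force: [0.0, -0.2, -0.2]
width: 0.5
```

Call:
servo_tool(
  motion=[
    [[0.015, 0, 0], [0, 0, 0]],
    [[0.03, 0, 0], [0, 0, 0]],
    [[0.04, 0, 0], [0, 0, 0]],
    [[0.05, 0, 0], [0, 0, 0]],
    [[0.06, 0, 0], [0, 0, 0]],
    [[0.07, 0, 0], [0, 0, 0]],
    [[0.085, 0, 0], [0, 0, 0]],
    [[0.1, 0, 0], [0, 0, 0]],
    [[0.115, 0, 0], [0, 0, 0]],
    [[0.13, 0, 0], [0, 0, 0]],
    [[0.14, 0, 0], [0, 0, 0]],
    [[0.15, 0, 0], [0, 0, 0]],
  ],
)

```text
clock: 6.75
eef_pos: [0.5214, -0.0884, 0.027]
eef_rot: [-3.129, 0.285, 0.0]
ft_force: [-1.2, 0.4, 0.7]
width: 0.501
```

Call:
servo_tool(
  motion=[
    [[0.005, 0, 0], [0, 0, 0]],
    [[0.01, 0, 0], [0, 0, 0]],
    [[0.015, 0, 0], [0, 0, 0]],
    [[0.02, 0, 0], [0, 0, 0]],
    [[0.025, 0, 0], [0, 0, 0]],
    [[0.03, 0, 0], [0, 0, 0]],
  ],
)

```text
clock: 7.5
eef_pos: [0.5331, -0.0906, 0.0271]
eef_rot: [3.129, -0.285, 0.0]
ft_force: [0.7, 0.7, -0.2]
width: 0.499
```

Run:
```python
from h import *;from bench import manip
o=manip.get_obs();print(o['clock'],o['eef_pos'],o['ft_force'],tojig(o['eef_pos'][None]))
c=manip.capture('wrist');cv2.imwrite('pics/w3.png',c['img'][:,:,::-1])
```

```text
7.5 [ 0.53313117 -0.09063228  0.02711612] [ 0.68921165  0.68261139 -0.21006296] [[-0.1560746  -0.00202442]]
```

View pics/w3.png

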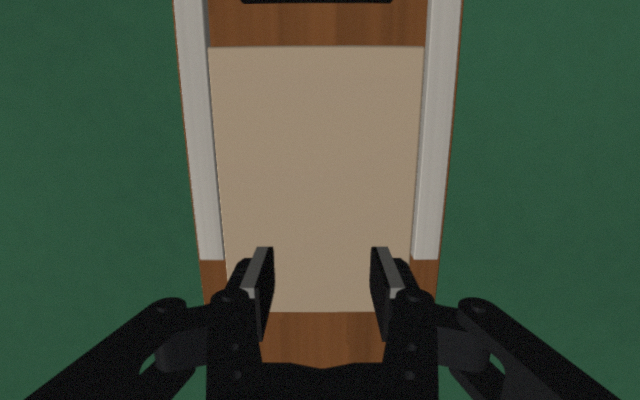

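The tile's front edge is at row 312, beneath the fingers, so they passed over the tile and it has not moved. Checking this with numbers.

Run:
```python
from h import *;from bench import manip
o=manip.get_obs();c=wcam(o,manip.capture('wrist'))
for z in(.025,.03): print(z,tojig(plane(c,[[320,312],[320,46]],z+.012)),tojig(plane(c,[[210,260]],z+.008)), np.diff(plane(c,[[226,300],[411,300]],z+.012),axis=0))
Rm,t=c['R'],c['t']
for q in([0,0,0],[0.011,0,0],[-.011,0,0],[0,.0425,-.013]):
    P=Ro.from_rotvec(o['eef_rot']).apply(q)+o['eef_pos'];print(q,cv2.projectPoints(P.reshape(1,3),cv2.Rodrigues(Rm)[0],t,K(c),np.array(c['D']))[0].ravel())
```

```text
0.025 [[-0.20073778 -0.0009327 ]
 [-0.06154671 -0.00109473]] [[-0.17044784  0.05986236]] [[-0.01862875 -0.10215173  0.        ]]
0.03 [[-0.1972724  -0.00096468]
 [-0.06217618 -0.00112194]] [[-0.16793275  0.05808371]] [[-0.01808072 -0.09914653  0.        ]]
[0, 0, 0] [322.01059637 231.71602293]
[0.011, 0, 0] [322.02050647 212.86751714]
[-0.011, 0, 0] [322.00093247 249.92214553]
[0, 0.0425, -0.013] [403.97479175 241.08995964]
```

Confirmed: the tile's front edge is still at x ≈ -0.199 and the half-open tips stand over 12 mm behind the TCP. I back off, then lower until the tips really touch the bed.

Call:
servo_tool(
  motion=[
    [[0, 0, -0.01], [0, 0, 0]],
    [[-0.04, 0, -0.01], [0, 0, 0]],
    [[-0.09, 0, -0.01], [0, 0, 0]],
    [[-0.14, 0, -0.01], [0, 0, 0]],
    [[-0.17, 0, -0.01], [0, 0, 0]],
    [[-0.19, 0, -0.01], [0, 0, 0]],
    [[-0.19, 0, 0], [0, 0, 0]],
    [[-0.19, 0, 0.005], [0, 0, 0]],
    [[-0.19, 0, 0.005], [0, 0, 0]],
  ],
)

```text
clock: 8.72
eef_pos: [0.4584, -0.077, 0.0249]
eef_rot: [-3.129, 0.285, 0.0]
ft_force: [0.3, 0.2, -0.6]
width: 0.496
```

Call:
servo_tool(
  motion=[
    [[0, 0, 0.002], [0, 0, 0]],
    [[0, 0, 0.004], [0, 0, 0]],
    [[0, 0, 0.006], [0, 0, 0]],
    [[0, 0, 0.008], [0, 0, 0]],
    [[0, 0, 0.008], [0, 0, 0]],
  ],
)

```text
clock: 9.35
eef_pos: [0.4582, -0.0769, 0.0218]
eef_rot: [-3.129, 0.285, 0.0]
ft_force: [0.9, 0.3, 0.4]
width: 0.503
```

Call:
servo_tool(
  motion=[
    [[0, 0, 0.002], [0, 0, 0]],
    [[0, 0, 0.004], [0, 0, 0]],
    [[0, 0, 0.004], [0, 0, 0]],
  ],
)

```text
clock: 9.72
eef_pos: [0.4582, -0.0768, 0.0202]
eef_rot: [-3.129, 0.285, 0.0]
ft_force: [-0.7, -0.7, -0.4]
width: 0.504
```

Call:
servo_tool(
  motion=[
    [[0, 0, 0.002], [0, 0, 0]],
    [[0, 0, 0.004], [0, 0, 0]],
    [[0, 0, 0.004], [0, 0, 0]],
  ],
)

```text
clock: 10.1
eef_pos: [0.4582, -0.0769, 0.0186]
eef_rot: [-3.129, 0.285, 0.0]
ft_force: [-0.2, -0.3, -0.1]
width: 0.498
```

Call:
servo_tool(
  motion=[
    [[0, 0, 0.002], [0, 0, 0]],
    [[0, 0, 0.004], [0, 0, 0]],
    [[0, 0, 0.004], [0, 0, 0]],
  ],
)

```text
clock: 10.48
eef_pos: [0.4582, -0.0769, 0.017]
eef_rot: [-3.129, 0.285, 0.0]
ft_force: [-1.7, -0.3, -0.3]
width: 0.5
```

Call:
servo_tool(
  motion=[
    [[0, 0, 0.002], [0, 0, 0]],
    [[0, 0, 0.004], [0, 0, 0]],
    [[0, 0, 0.004], [0, 0, 0]],
  ],
)

```text
clock: 10.85
eef_pos: [0.4582, -0.0769, 0.0154]
eef_rot: [-3.129, 0.285, 0.0]
ft_force: [-0.9, -0.2, -0.3]
width: 0.5
```

Call:
servo_tool(
  motion=[
    [[0.015, 0, 0], [0, 0, 0]],
    [[0.03, 0, 0], [0, 0, 0]],
    [[0.04, 0, 0], [0, 0, 0]],
    [[0.05, 0, 0], [0, 0, 0]],
    [[0.06, 0, 0], [0, 0, 0]],
    [[0.07, 0, 0], [0, 0, 0]],
    [[0.08, 0, 0], [0, 0, 0]],
  ],
)

```text
clock: 11.72
eef_pos: [0.4899, -0.0827, 0.0155]
eef_rot: [-3.129, 0.285, 0.0]
ft_force: [-0.2, 0.6, -0.2]
width: 0.499
```

```bash
cat > look.py <<'E'
from h import *;from bench import manip
import sys
o=manip.get_obs();c=manip.capture('wrist');cv2.imwrite(sys.argv[1],c['img'][:,:,::-1]);c=wcam(o,c)
print(o['clock'],o['eef_pos'],o['ft_force'],tojig(o['eef_pos'][None]))
g=c['img'][:,300:340].astype(float).mean(1); s=np.abs(np.diff(g,axis=0)).sum(1)
for r in np.argsort(-s)[:12]: print(r,round(s[r]),g[r].round(),g[r+1].round(),tojig(plane(c,[[320,r+.5]],.039))[0])
E
python3 look.py pics/w4.png
```

```text
11.725 [ 0.48993901 -0.0826949   0.01547516] [-0.20296012  0.58080102 -0.21325959] [[-0.19999003 -0.00201445]]
249 108 [149. 130. 107.] [123.  91.  64.] [-0.19978086 -0.00103502]
250 49 [123.  91.  64.] [112.  73.  44.] [-0.20031538 -0.00103436]
354 45 [103.  73.  44.] [74. 79. 54.] [-0.262751   -0.00095105]
366 41 [37. 62. 48.] [27. 44. 35.] [-0.27101924 -0.00093918]
355 38 [74. 79. 54.] [52. 86. 63.] [-0.26342998 -0.00095009]
367 37 [27. 44. 35.] [20. 26. 23.] [-0.27172039 -0.00093817]
365 29 [43. 76. 57.] [37. 62. 48.] [-0.27031999 -0.00094019]
248 28 [158. 140. 117.] [149. 130. 107.] [-0.19924738 -0.00103567]
364 19 [48. 84. 63.] [43. 76. 57.] [-0.26962264 -0.0009412 ]
368 18 [20. 26. 23.] [16. 17. 18.] [-0.27242346 -0.00093715]
353 11 [110.  71.  41.] [103.  73.  44.] [-0.26207379 -0.00095202]
372 8 [16. 16. 17.] [13. 13. 14.] [-0.2752551  -0.00093303]
```

View pics/w4.png

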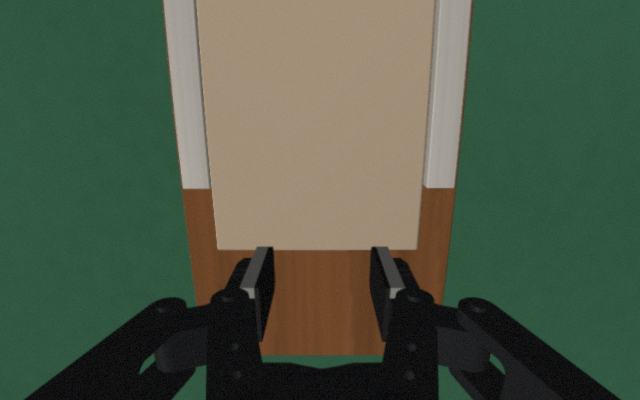

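Call:
servo_tool(
  motion=[
    [[0.005, 0, 0], [0, 0, 0]],
    [[0.01, 0, 0], [0, 0, 0]],
    [[0.02, 0, 0], [0, 0, 0]],
    [[0.03, 0, 0], [0, 0, 0]],
    [[0.03, 0, 0], [0, 0, 0]],
  ],
)

```text
clock: 12.4
eef_pos: [0.5019, -0.085, 0.0155]
eef_rot: [3.129, -0.285, 0.0]
ft_force: [-0.7, -0.1, 0.2]
width: 0.496
```

```bash
python3 look.py pics/w5.png | head -4
```

```text
12.4 [ 0.50188675 -0.08496192  0.01553934] [-0.69431835 -0.11954603  0.22598062] [[-0.18782933 -0.00208743]]
271 100 [142. 122. 100.] [118.  86.  60.] [-0.19967077 -0.00109029]
272 44 [118.  86.  60.] [109.  70.  42.] [-0.20022979 -0.0010896 ]
367 43 [54. 37. 25.] [30. 24. 19.] [-0.25960635 -0.00101024]
```

The tips are still over the tile. I back off, shut the fingers so the tips come to the TCP, and feel for the bed.

Call:
servo_tool(
  motion=[
    [[0, 0, -0.05], [0, 0, 0]],
    [[-0.04, 0, -0.1], [0, 0, 0]],
    [[-0.08, 0, -0.1], [0, 0, 0]],
    [[-0.11, 0, -0.1], [0, 0, 0]],
    [[-0.11, 0, -0.1], [0, 0, 0]],
    [[-0.11, 0, -0.1], [0, 0, 0]],
    [[-0.11, 0, -0.1], [0, 0, 0]],
    [[-0.11, 0, -0.1], [0, 0, 0]],
  ],
  hand=-1,
)

```text
clock: 13.45
eef_pos: [0.4585, -0.0769, 0.0554]
eef_rot: [-3.129, 0.285, 0.0]
ft_force: [0.8, -1.1, 1.0]
width: -0.001
```

```bash
python3 look.py pics/w6.png | head -3
```

```text
13.45 [ 0.45846816 -0.07693857  0.05538609] [ 0.84249406 -1.0970566   0.95969681] [[-0.23198298 -0.00203378]]
169 166 [179. 157. 131.] [136.  97.  67.] [-0.20046422 -0.0008668 ]
244 42 [112.  78.  52.] [85. 70. 58.] [-0.24701807 -0.00081515]
```

View pics/w6.png

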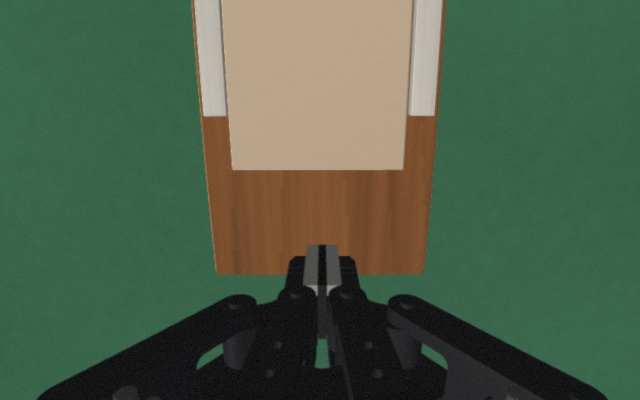

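Call:
servo_tool(
  motion=[
    [[0, 0, 0.02], [0, 0, 0]],
    [[0, 0, 0.04], [0, 0, 0]],
    [[0, 0, 0.05], [0, 0, 0]],
    [[0, 0, 0.055], [0, 0, 0]],
    [[0, 0, 0.06], [0, 0, 0]],
    [[0, 0, 0.06], [0, 0, 0]],
  ],
)

```text
clock: 14.25
eef_pos: [0.4582, -0.0769, 0.0315]
eef_rot: [-3.129, 0.285, 0.0]
ft_force: [0.1, -0.3, -0.9]
width: 0.002
```

Call:
servo_tool(
  motion=[
    [[0, 0, 0.002], [0, 0, 0]],
    [[0, 0, 0.004], [0, 0, 0]],
    [[0, 0, 0.004], [0, 0, 0]],
  ],
)

```text
clock: 14.62
eef_pos: [0.4582, -0.0769, 0.0299]
eef_rot: [-3.129, 0.285, 0.0]
ft_force: [-0.0, -0.9, -0.2]
width: -0.002
```

Call:
servo_tool(
  motion=[
    [[0, 0, 0.002], [0, 0, 0]],
    [[0, 0, 0.004], [0, 0, 0]],
    [[0, 0, 0.004], [0, 0, 0]],
  ],
)

```text
clock: 15.0
eef_pos: [0.4582, -0.0769, 0.0282]
eef_rot: [-3.129, 0.285, 0.0]
ft_force: [0.4, 0.1, 0.1]
width: -0.003
```

Call:
servo_tool(
  motion=[
    [[0, 0, 0.002], [0, 0, 0]],
    [[0, 0, 0.004], [0, 0, 0]],
    [[0, 0, 0.004], [0, 0, 0]],
  ],
)

```text
clock: 15.38
eef_pos: [0.4582, -0.0769, 0.0266]
eef_rot: [-3.129, 0.285, 0.0]
ft_force: [-0.3, 0.3, 0.2]
width: -0.003
```

Call:
servo_tool(
  motion=[
    [[0, 0, 0.004], [0, 0, 0]],
    [[0, 0, 0.008], [0, 0, 0]],
    [[0, 0, 0.012], [0, 0, 0]],
    [[0, 0, 0.012], [0, 0, 0]],
  ],
)

```text
clock: 15.88
eef_pos: [0.4581, -0.0768, 0.0217]
eef_rot: [-3.129, 0.285, 0.001]
ft_force: [0.6, -1.2, -0.8]
width: -0.005
```

Call:
servo_tool(
  motion=[
    [[0, 0, 0.003], [0, 0, 0]],
    [[0, 0, 0.006], [0, 0, 0]],
    [[0, 0, 0.006], [0, 0, 0]],
  ],
)

```text
clock: 16.25
eef_pos: [0.4581, -0.0768, 0.0194]
eef_rot: [-3.129, 0.285, 0.0]
ft_force: [1.0, -0.2, -0.3]
width: -0.001
```

Call:
servo_tool(
  motion=[
    [[0, 0, 0.003], [0, 0, 0]],
    [[0, 0, 0.006], [0, 0, 0]],
    [[0, 0, 0.006], [0, 0, 0]],
  ],
)

```text
clock: 16.62
eef_pos: [0.4581, -0.0768, 0.017]
eef_rot: [-3.129, 0.285, 0.0]
ft_force: [0.2, 0.2, 0.2]
width: -0.001
```

No contact yet, so I look at the gripper from the side-on scene camera.

Run:
```python
from h import *;from bench import manip
o=manip.get_obs();S=manip.capture('scene');T=manip.capture('top');w=wcam(o,manip.capture('wrist'))
def pr(c,P): return cv2.projectPoints(np.float64(P).reshape(1,3),cv2.Rodrigues(np.array(c['R']))[0],np.array(c['t']),K(c),np.array(c['D']))[0].ravel()
print(o['eef_pos'],pr(S,o['eef_pos']),pr(T,o['eef_pos']),pr(w,o['eef_pos']))
a=cv2.resize(S['img'][150:290,220:340,::-1],None,fx=4,fy=4,interpolation=cv2.INTER_CUBIC)
b=w['img'][140:400,160:480,::-1]
p=(pr(S,o['eef_pos'])-[220,150])*4; cv2.circle(a,tuple(map(int,p)),3,(0,0,255),-1)
p=pr(w,o['eef_pos'])-[160,140]; b=b.copy(); cv2.circle(b,tuple(map(int,p)),2,(0,0,255),-1)
m=np.zeros((560,800,3),np.uint8);m[:,:480]=a;m[:260,480:]=b;t=cv2.resize(T['img'][130:280,300:400,::-1],None,fx=2,fy=2);m[260:560,480:680]=t;cv2.imwrite('pics/s7.png',m)
```

```text
[ 0.4581157  -0.0768486   0.01695758] [288.11728329 193.51142565] [341.3473546  246.11969879] [322.01054609 231.71600609]
```

View pics/s7.png

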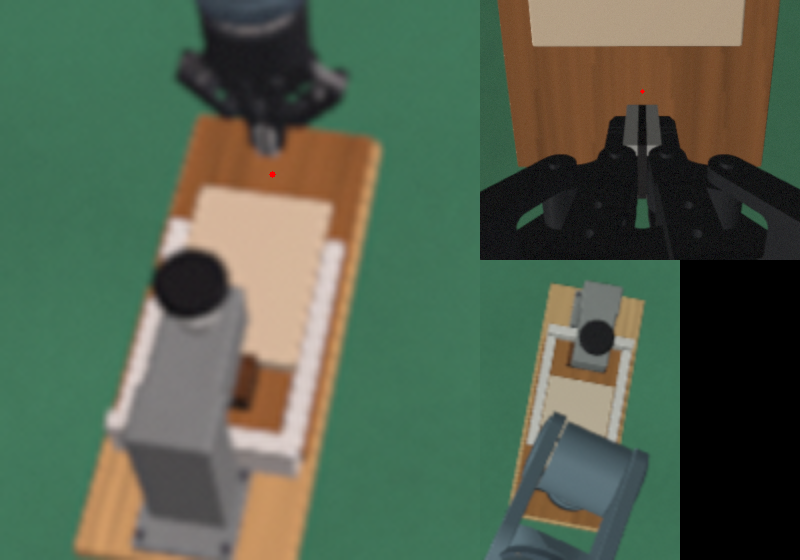

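Run:
```python
from h import *;from bench import manip
o=manip.get_obs();d=pickle.load(open('cams.pkl','rb'));w=wcam(o,manip.capture('wrist'))
for s in([286.3,187.5],[286.3,188.5]):
  P,e=tri(d['scene'],s,w,[322,245]);print(P,e,Ro.from_rotvec(o['eef_rot']).inv().apply(P-o['eef_pos']))
print(o['ft_force'],o['qpos'])
```

```text
[ 0.47333854 -0.07903534  0.07017254] 0.0017211578265007269 [ 0.0152269  -0.00060888 -0.05307728]
[ 0.46988497 -0.07904972  0.06103105] 0.00010793860409535326 [ 1.18324530e-02  2.86356324e-05 -4.39358596e-02]
[ 0.37152631 -0.22540333  0.0873261 ] [-4.22555088e-01  1.89708832e-01  2.00710512e+00  8.83366409e-06
  9.44759302e-01  1.32972325e+00]
```

Triangulating the visible tip from the two views puts it about 44 mm behind the reported TCP. That disagrees with the spec but explains why nothing was touched. Both cameras agree to under 2 mm, so I continue down and let the force confirm it.

Call:
servo_tool(
  motion=[
    [[0, 0, 0.01], [0, 0, 0]],
    [[0, 0, 0.02], [0, 0, 0]],
    [[0, 0, 0.03], [0, 0, 0]],
    [[0, 0, 0.04], [0, 0, 0]],
    [[0, 0, 0.045], [0, 0, 0]],
  ],
)

```text
clock: 17.45
eef_pos: [0.458, -0.0768, -0.0013]
eef_rot: [-3.128, 0.285, 0.001]
ft_force: [0.1, 0.4, 0.2]
width: 0.001
```

Call:
servo_tool(
  motion=[
    [[0, 0, 0.005], [0, 0, 0]],
    [[0, 0, 0.01], [0, 0, 0]],
    [[0, 0, 0.01], [0, 0, 0]],
  ],
)

```text
clock: 17.82
eef_pos: [0.4582, -0.0768, -0.005]
eef_rot: [-3.129, 0.285, 0.0]
ft_force: [-0.2, 0.3, 0.5]
width: -0.002
```

Call:
servo_tool(
  motion=[
    [[0, 0, 0.003], [0, 0, 0]],
    [[0, 0, 0.006], [0, 0, 0]],
    [[0, 0, 0.006], [0, 0, 0]],
  ],
)

```text
clock: 18.2
eef_pos: [0.4582, -0.0769, -0.0074]
eef_rot: [-3.129, 0.285, 0.0]
ft_force: [1.3, -0.7, 0.6]
width: -0.002
```

Call:
servo_tool(
  motion=[
    [[0, 0, 0.003], [0, 0, 0]],
    [[0, 0, 0.006], [0, 0, 0]],
    [[0, 0, 0.006], [0, 0, 0]],
  ],
)

```text
clock: 18.58
eef_pos: [0.4581, -0.0768, -0.0099]
eef_rot: [-3.129, 0.285, 0.0]
ft_force: [0.5, 0.5, 0.3]
width: 0.0
```

Call:
servo_tool(
  motion=[
    [[0, 0, 0.003], [0, 0, 0]],
    [[0, 0, 0.006], [0, 0, 0]],
    [[0, 0, 0.006], [0, 0, 0]],
  ],
)

```text
clock: 18.95
eef_pos: [0.4583, -0.0769, -0.0117]
eef_rot: [3.129, -0.285, -0.0]
ft_force: [-1.8, 0.1, 5.8]
width: 0.001
```

Call:
servo_tool(
  motion=[
    [[0.02, 0, 0], [0, 0, 0]],
    [[0.035, 0, 0], [0, 0, 0]],
    [[0.05, 0, 0], [0, 0, 0]],
    [[0.06, 0, 0], [0, 0, 0]],
    [[0.07, 0, 0], [0, 0, 0]],
    [[0.08, 0, 0], [0, 0, 0]],
    [[0.09, 0, 0], [0, 0, 0]],
  ],
)

```text
clock: 19.82
eef_pos: [0.4902, -0.0823, -0.0117]
eef_rot: [-3.127, 0.283, 0.012]
ft_force: [-15.4, 2.6, 21.1]
width: 0.004
```

```bash
python3 look.py pics/w8.png | head -4
```

```text
19.825 [ 0.49022917 -0.08233565 -0.01173467] [-15.44443033   2.62408082  21.13812644] [[-0.19976949 -0.00160872]]
251 151 [134. 118. 100.] [77. 67. 57.] [-0.18733456 -0.00081222]
252 39 [77. 67. 57.] [61. 54. 47.] [-0.18777908 -0.00081207]
284 32 [52. 52. 50.] [63. 62. 60.] [-0.20250626 -0.00080667]
```

Contact: the tips touch the bed at TCP z ≈ -0.0115, so they are about 39 mm behind the reported TCP, and the tile is now moving (front edge at -0.188). I lift 2 mm off the bed and keep pushing.

Call:
servo_tool(
  motion=[
    [[0, 0, -0.007], [0, 0, 0]],
    [[0.015, 0, -0.007], [0, 0, 0]],
    [[0.03, 0, -0.007], [0, 0, 0]],
    [[0.045, 0, -0.007], [0, 0, 0]],
    [[0.06, 0, -0.007], [0, 0, 0]],
    [[0.075, 0, -0.007], [0, 0, 0]],
    [[0.09, 0, -0.007], [0, 0, 0]],
    [[0.1, 0, -0.007], [0, 0, 0]],
    [[0.105, 0, -0.007], [0, 0, 0]],
  ],
)

```text
clock: 21.0
eef_pos: [0.5351, -0.091, -0.0093]
eef_rot: [-3.129, 0.285, 0.0]
ft_force: [-2.7, 0.8, 0.6]
width: 0.0
```

Call:
servo_tool(
  motion=[
    [[0.004, 0, 0], [0, 0, 0]],
    [[0.008, 0, 0], [0, 0, 0]],
    [[0.01, 0, 0], [0, 0, 0]],
  ],
)

```text
clock: 21.38
eef_pos: [0.5378, -0.0914, -0.0093]
eef_rot: [-3.128, 0.284, 0.004]
ft_force: [-8.3, 0.2, 6.1]
width: 0.003
```

Call:
servo_tool(
  motion=[
    [[0.002, 0, 0], [0, 0, 0]],
    [[0.005, 0, 0], [0, 0, 0]],
    [[0.005, 0, 0], [0, 0, 0]],
  ],
)

```text
clock: 21.75
eef_pos: [0.5377, -0.0913, -0.0097]
eef_rot: [-3.128, 0.284, 0.01]
ft_force: [-12.9, 1.1, 9.0]
width: -0.002
```

The tile is home: the stop was felt at TCP x = -0.151, just as predicted. I withdraw, rise, and look before going over the head.

Call:
servo_tool(
  motion=[
    [[-0.02, 0, 0], [0, 0, 0]],
    [[-0.06, 0, -0.02], [0, 0, 0]],
    [[-0.08, 0, -0.12], [0, 0, 0]],
    [[-0.08, 0, -0.25], [0, 0, 0]],
    [[-0.08, 0, -0.39], [0, 0, 0]],
    [[-0.06, 0, -0.5], [0, 0, 0]],
    [[-0.04, 0, -0.52], [0, 0, 0]],
    [[-0.04, 0, -0.52], [0, 0, 0]],
  ],
)

```text
clock: 22.75
eef_pos: [0.5259, -0.0894, 0.1989]
eef_rot: [3.128, -0.285, 0.003]
ft_force: [-0.5, -0.8, -0.5]
width: 0.001
```

```bash
python3 look.py pics/w9.png | head -3
python3 - <<'E'
from h import *;from bench import manip
o=manip.get_obs();go(o,HEAD,.19)
c=wcam(o,manip.capture('wrist'));im=c['img'][:240];dk=(im.max(2)<50).astype(np.uint8)
k,l,st,ce=cv2.connectedComponentsWithStats(dk)
for i in range(1,k):
    if st[i,4]>300: print(st[i],ce[i],tojig(plane(c,[ce[i]],.2)))
E
```

```text
22.75 [ 0.52585956 -0.08939999  0.19891479] [-0.49822671 -0.79240926 -0.4571089 ] [[-0.1634492  -0.00212503]]
49 150 [127. 118. 105.] [189. 169. 143.] [-0.05054569 -0.00027552]
147 115 [164. 136. 108.] [135.  95.  63.] [-0.14013088 -0.00019485]
shift [ 0.3367 -0.0048  0.0185] turn [-0.0002  0.0005 -0.    ]
[ 281    0   75   19 1002] [317.62075848   7.15868263] [[-0.05239962  0.00017008]]
```

View pics/w9.png

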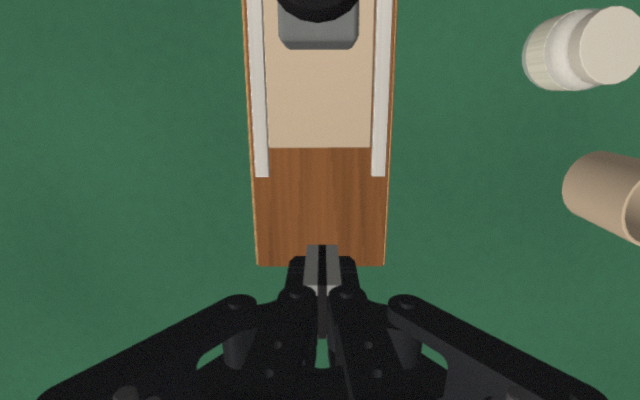

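Tile front edge at x = -0.140 and straight, so it is home. The head's centre line is at y ≈ 0. I move over the head, then down.

Call:
servo_tool(
  motion=[
    [[0.08, 0, 0], [0, 0, 0]],
    [[0.18, -0.003, 0], [0, 0, 0]],
    [[0.27, -0.005, 0], [0, 0, 0]],
    [[0.32, -0.005, 0], [0, 0, 0]],
    [[0.334, -0.005, 0.02], [0, 0, 0]],
    [[0.334, -0.005, 0.05], [0, 0, 0]],
    [[0.334, -0.005, 0.065], [0, 0, 0]],
    [[0.334, -0.005, 0.065], [0, 0, 0]],
  ],
)

```text
clock: 23.85
eef_pos: [0.6558, -0.111, 0.1717]
eef_rot: [-3.128, 0.285, 0.003]
ft_force: [0.7, 0.4, -0.1]
width: 0.001
```

Call:
servo_tool(
  motion=[
    [[0, 0, 0.005], [0, 0, 0]],
    [[0, 0, 0.01], [0, 0, 0]],
    [[0, 0, 0.015], [0, 0, 0]],
    [[0, 0, 0.02], [0, 0, 0]],
    [[0, 0, 0.02], [0, 0, 0]],
  ],
)

```text
clock: 24.48
eef_pos: [0.6568, -0.1113, 0.1644]
eef_rot: [-3.129, 0.285, 0.001]
ft_force: [-0.1, 1.1, 0.1]
width: 0.002
```

Call:
servo_tool(
  motion=[
    [[0, 0, 0.004], [0, 0, 0]],
    [[0, 0, 0.008], [0, 0, 0]],
    [[0, 0, 0.012], [0, 0, 0]],
    [[0, 0, 0.012], [0, 0, 0]],
  ],
)

```text
clock: 24.98
eef_pos: [0.657, -0.1113, 0.16]
eef_rot: [3.129, -0.285, 0.0]
ft_force: [-0.1, -0.4, -0.5]
width: 0.001
```

Call:
servo_tool(
  motion=[
    [[0, 0, 0.003], [0, 0, 0]],
    [[0, 0, 0.006], [0, 0, 0]],
    [[0, 0, 0.009], [0, 0, 0]],
    [[0, 0, 0.012], [0, 0, 0]],
    [[0, 0, 0.012], [0, 0, 0]],
  ],
)

```text
clock: 25.6
eef_pos: [0.6571, -0.1113, 0.1558]
eef_rot: [3.128, -0.285, 0.001]
ft_force: [-2.2, 1.0, 5.1]
width: 0.003
```

Call:
servo_tool(
  motion=[
    [[0, 0, 0.003], [0, 0, 0]],
    [[0, 0, 0.005], [0, 0, 0]],
    [[0, 0, 0.005], [0, 0, 0]],
  ],
)

```text
clock: 25.98
eef_pos: [0.6571, -0.1113, 0.1539]
eef_rot: [3.128, -0.285, 0.001]
ft_force: [-2.6, 1.1, 4.5]
width: -0.001
```

The spring is felt (about 5 N). I go down 2 mm at a time.

Call:
servo_tool(
  motion=[
    [[0, 0, 0.003], [0, 0, 0]],
    [[0, 0, 0.005], [0, 0, 0]],
    [[0, 0, 0.005], [0, 0, 0]],
  ],
)

```text
clock: 26.35
eef_pos: [0.657, -0.1113, 0.152]
eef_rot: [3.128, -0.284, 0.001]
ft_force: [-1.8, 0.6, 5.4]
width: 0.002
```

Call:
servo_tool(
  motion=[
    [[0, 0, 0.003], [0, 0, 0]],
    [[0, 0, 0.005], [0, 0, 0]],
    [[0, 0, 0.005], [0, 0, 0]],
  ],
)

```text
clock: 26.72
eef_pos: [0.6571, -0.1114, 0.15]
eef_rot: [3.128, -0.285, 0.001]
ft_force: [-2.1, -0.5, 5.4]
width: -0.001
```

Call:
servo_tool(
  motion=[
    [[0, 0, 0.003], [0, 0, 0]],
    [[0, 0, 0.005], [0, 0, 0]],
    [[0, 0, 0.005], [0, 0, 0]],
  ],
)

```text
clock: 27.1
eef_pos: [0.657, -0.1114, 0.1481]
eef_rot: [3.128, -0.284, 0.001]
ft_force: [-3.2, 0.1, 6.4]
width: 0.003
```

Call:
servo_tool(
  motion=[
    [[0, 0, 0.003], [0, 0, 0]],
    [[0, 0, 0.005], [0, 0, 0]],
    [[0, 0, 0.005], [0, 0, 0]],
  ],
)

```text
clock: 27.48
eef_pos: [0.6571, -0.1114, 0.1461]
eef_rot: [3.128, -0.285, 0.001]
ft_force: [-3.1, 1.6, 6.4]
width: -0.0
```

Call:
servo_tool(
  motion=[
    [[0, 0, 0.003], [0, 0, 0]],
    [[0, 0, 0.005], [0, 0, 0]],
    [[0, 0, 0.005], [0, 0, 0]],
  ],
)

```text
clock: 27.85
eef_pos: [0.6571, -0.1114, 0.1446]
eef_rot: [3.128, -0.284, 0.001]
ft_force: [-4.0, 0.6, 9.1]
width: -0.002
```

Call:
servo_tool(
  motion=[
    [[0, 0, 0.001], [0, 0, 0]],
    [[0, 0, 0.0025], [0, 0, 0]],
    [[0, 0, 0.0025], [0, 0, 0]],
  ],
)

```text
clock: 28.22
eef_pos: [0.6571, -0.1114, 0.1444]
eef_rot: [3.128, -0.284, 0.002]
ft_force: [-6.1, 2.1, 11.2]
width: -0.006
```

Call:
servo_tool(
  motion=[
    [[0, 0, 0.0025], [0, 0, 0]],
    [[0, 0, 0.005], [0, 0, 0]],
    [[0, 0, 0.005], [0, 0, 0]],
  ],
)

```text
clock: 28.6
eef_pos: [0.6572, -0.1114, 0.1439]
eef_rot: [3.128, -0.284, 0.003]
ft_force: [-10.3, 3.0, 19.0]
width: 0.002
```

Call:
servo_tool(
  motion=[
    [[0, 0, 0.002], [0, 0, 0]],
    [[0, 0, 0.0045], [0, 0, 0]],
    [[0, 0, 0.0045], [0, 0, 0]],
  ],
)

```text
clock: 28.98
eef_pos: [0.6573, -0.1115, 0.1435]
eef_rot: [3.128, -0.284, 0.003]
ft_force: [-13.2, 3.5, 26.0]
width: -0.001
```

Call:
servo_tool(
  motion=[
    [[0, 0, 0.001], [0, 0, 0]],
    [[0, 0, 0.001], [0, 0, 0]],
    [[0, 0, 0.001], [0, 0, 0]],
    [[0, 0, 0.001], [0, 0, 0]],
    [[0, 0, 0.001], [0, 0, 0]],
    [[0, 0, 0.001], [0, 0, 0]],
    [[0, 0, 0.001], [0, 0, 0]],
    [[0, 0, 0.001], [0, 0, 0]],
    [[0, 0, 0.001], [0, 0, 0]],
    [[0, 0, 0.001], [0, 0, 0]],
    [[0, 0, 0.001], [0, 0, 0]],
    [[0, 0, 0.001], [0, 0, 0]],
  ],
)

```text
clock: 30.48
eef_pos: [0.6573, -0.1114, 0.1434]
eef_rot: [3.128, -0.284, 0.004]
ft_force: [-13.2, 4.1, 26.7]
width: 0.003
```

It was held for over 1.5 s at about 27 N total, roughly 19 N of it on the tile. Now I release straight up.

Call:
servo_tool(
  motion=[
    [[0, 0, -0.01], [0, 0, 0]],
    [[0, 0, -0.025], [0, 0, 0]],
    [[0, 0, -0.045], [0, 0, 0]],
    [[0, 0, -0.08], [0, 0, 0]],
    [[0, 0, -0.14], [0, 0, 0]],
    [[-0.1, 0, -0.17], [0, 0, 0]],
    [[-0.22, 0, -0.17], [0, 0, 0]],
    [[-0.32, 0, -0.17], [0, 0, 0]],
    [[-0.4, 0, -0.17], [0, 0, 0]],
    [[-0.4, 0, -0.17], [0, 0, 0]],
    [[-0.4, 0, -0.17], [0, 0, 0]],
  ],
)

```text
clock: 31.85
eef_pos: [0.5003, -0.0827, 0.2064]
eef_rot: [3.128, -0.285, 0.002]
ft_force: [0.1, 0.6, -0.0]
width: 0.003
```

```bash
python3 look.py pics/w10.png | head -4
python3 - <<'E'
from h import *;from bench import manip
d=pickle.load(open('cams.pkl','rb'));S=manip.capture('scene');im=S['img'][170:300,235:325]
for c in(d['scene'],S):
    im=c['img'][195:260,235:325];k,l,st,ce=cv2.connectedComponentsWithStats((im.max(2)<45).astype(np.uint8));i=1+np.argmax(st[1:,4]);print('head',st[i],ce[i]+[235,195])
a=cv2.resize(S['img'][130:310,150:330,::-1],None,fx=3,fy=3);cv2.imwrite('pics/s11.png',a)
E
```

```text
31.85 [ 0.50027527 -0.08273684  0.20637063] [ 0.09186113  0.5582031  -0.03386211] [[-1.89816013e-01 -1.89809422e-04]]
12 137 [107. 101.  92.] [163. 147. 126.] [-0.04412443  0.00165275]
119 99 [161. 134. 107.] [138.  98.  67.] [-0.14034331  0.00175218]
118 97 [190. 168. 141.] [161. 134. 107.] [-0.13938634  0.00175108]
head [ 24  18  17  16 206] [267.02427184 220.74757282]
head [ 24  18  17  16 209] [267.06220096 220.64114833]
```

View pics/s11.png

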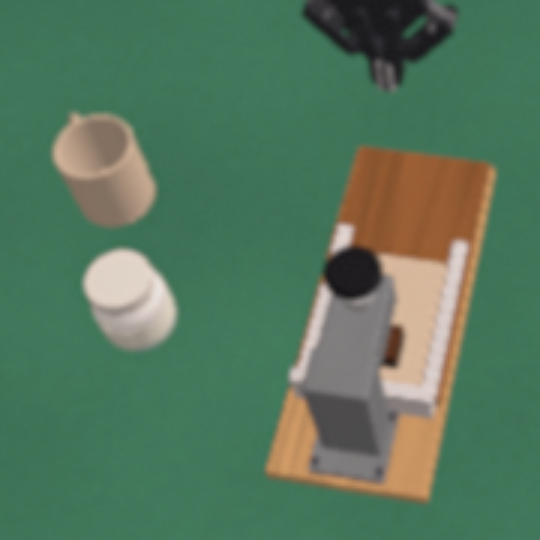

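The head is back at its starting pixel (267.0,220.7), and the tile lies against the fence with its front edge at x = -0.140. The mug and jar are undisturbed and the gripper is clear, so I hand in.

```bash
python3 -c "
from bench import manip
print(manip.sign_off())"
```

```text
the job is handed in; nothing more can be done
None
```

I pushed the tile home against the fence and pressed the plunger, held it for a little over 1.5 s, then let it spring up. I handed the job in at about 32 s of the 48 s; no verdict is reported.

- **Tile:** its front edge measured x = -0.140 m both before and after stamping, which is where it should be when home. I felt the fence at the predicted spot.
- **Press:** the wrist read 26–27 N during the hold. Taking off an estimated 7–8 N for the spring leaves about 19 N on the tile. I had no direct reading of the stamp force, and friction in the plunger guide could lower it by a few N (the head was also pushed sideways with about 13 N).
- **Last checks:** the head is back within 0.1 pixel of where it started. The wrist force is close to zero and the gripper is clear of everything. The mug and jar look untouched; the bowl was not in the last picture, but the arm never went near it.

**What disagreed:** the fingertips really end about 39 mm behind the reported TCP, not at it. My first two pushes therefore passed over the tile without touching it. I found the error by triangulating the tip from two cameras and confirmed it by touching the bed. During the first push that moved the tile, the fingers also pressed on the bed with about 21 N; I lifted 2 mm and carried on.

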